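Clamp a birdhouse back board and proof-pull its hanging eye

ROBOT

A 7-joint arm with a two-finger parallel gripper is mounted at the origin on the work surface. World frame = base frame: x ahead of the robot, y to its left, z up, the work surface at z = 0. Lengths are in m, angles in rad, forces in N, time in s.
With the tool pointing down it reaches from about 0.425 to 0.8 m from the base axis. Payload 8.3 kg.
Tool frame: the origin (TCP) lies at the very end of the fingers, on their centre line; the grasp point (between the pads) lies 19 mm behind it; z points along the fingers, y is the line along which they close (so a half turn about z gives the same grasp; the last joint's range is limited). The gripper opens to 85 mm and grips with 20 to 120 N. Pads are 22 mm wide; open, the fingers measure 114 mm over their backs; the gripper's body (76 mm by 85 mm) begins 54 mm behind the grasp point. The pads swing forward as they close: fully open they stand 13 mm farther back than shut.
Start: joints at [1.128, 0.383, 0.016, 1.37, -0.006, 1.388, -0.046], TCP at [0.232, -0.58, 0.231] pointing down, gripper open.
Joint ranges: [-2.95, 2.95], [-0.25, 2.06], [-1.52, 1.56], [0.18, 2.33], [-1.44, 4.58], [0.02, 2.06], [-3.01, 3.01]. Speed limits (rad/s): [2.39, 2.39, 3.01, 3.01, 3.14, 3.14, 3.14].

INTERFACE

Orientations are given as [roll, pitch, yaw] about the fixed x, y, z axes, in that order (R = Rz(yaw) Ry(pitch) Rx(roll)).
In Python, from cell import env gives the robot as it stands. The module is installed in compiled form; this text tells all that it offers.
- The arm moves only by the tool step_arm, never from a script. Its argument "plan" is a list that holds one entry, the list of rows, each a list of 5 numbers: the finger opening in mm, from 0 to 85.4, then the shift along the tool's x, y, z as a fraction of full scale, then the turn about the tool's z as a fraction of full scale. In form: [[[claw, tx, ty, tz, yaw], ...]]. A call has 1 to 10 rows; each row shifts and turns the commanded pose from where the row before left it, along the tool's axes as they then stand; what a row does not reach is not made up. Full scale, the value 1, is 200 mm for a shift and 45 degrees for a turn. A row lasts 1/8 s, in which the tool goes at most 62.5 mm and 10.7 degrees, less where a joint would pass 70% of its speed; a pose out of reach is approached as far as the arm can. A call with a number of a shift or a turn outside -1 to 1 is refused whole. A call with a gripper value outside its range is refused whole. The fingers move at their own pace and stop on an object; "grip_force" is the grip in N (left out, the last holds). Time passes only in rows, so rows that do not move let the fingers close. It gives the time, the measured TCP pose, the force, the opening and the grip force at its end, in the units of the state.
- env.read_state(): the state, without advancing time (a new reading comes with each control period).
- env.read_camera(name): name is "side" or "top"; returns a dict with "pixels" (480x640x3 uint8, blue, green, red), "z_map" (480x640 float32, m along the optical axis (not along the pixel's ray), 0 where there is no reading), "vertical_fov" (degrees; the focal length in pixels is half the picture's height over the tangent of half this angle, whatever the lens; pixels are square), "cx", "cy" (the principal point, pixels), "D" ([k1, k2, p1, p2, k3] as OpenCV has them; the pictures are not rectified), "extrinsics" (4x4, takes a point from camera to world coordinates). Camera axes: x right, y down, z forward; pixel columns grow to the right and rows downward; lengths in m; the calibration is good to about 2 mm. A picture is of the moment at which its call begins.
- env.finish_job(): hands the job in; it is judged then, once.
The state is a dict: "t": time; "q": joint angles; "dq": joint speeds; "joint_efforts": joint torques, N m; "position": TCP position; "tcp_rot": TCP orientation; "wrist_force": force on the tool from outside, world axes, zero at the start; "wrist_torque": the same for the moment, N m; "finger_gap": opening from 0.0 (shut) to 1.0 (fully open); "grasp_force": force on a finger pad.
Only numpy, scipy, OpenCV 4.12 (cv2) and the standard library are available. Lean on these libraries where they do the work, as an engineer would, in place of code of your own. Each camera call takes 0.05 s, during which the arm holds its last target. There are 200 camera calls.

TASK

Proof-pull the hanging eye of the birdhouse back board that lies in the nest of the pull-test rig, with the gauge's hook already in its eye. First push the toggle clamp's handle down over centre so that its rubber nose locks onto the board, then take the spring gauge's wooden handle and draw the rod out of its tube until the broad black ring on the rod is level with the tube's mouth; do not over-pull the eye, and let neither the board slip out of place nor the things lying around be disturbed. Finish while still holding the rod drawn out at that ring: keep hold of the handle and do not let it spring back.

Things in the scene. Friction and masses are not known exactly. Their poses are not given: they have to be found in the camera images.
- test_rig: Pull-test rig: plywood base 150 x 460 x 18 mm bolted to the bench, with nest, toggle clamp and gauge in one line. Origin on the bench under the nest's gauge-side edge; y level along the pull, away from the clamp; z up. In mm along y: clamp handle -325 to -215 (closed), board -150 to 0, gauge tube 46 to 168, wooden handle 178 to 274 at rest. All at x = 0; pull line 59.5 mm above the bench.
- clamp_grip (a point): Point on the upper face of the toggle clamp's handle, mid-length of its black grip (round, 18 mm thick, 76 mm long). The handle starts steep, leaning to the rig's -y. Pushed down, this point moves at x = 0 through these (y, z) in mm in the rig's frame: about (-226,168) start, (-254,160), (-268,151), (-279,137), (-283,126), (-285,102) locked, handle about level. Free for 70 mm beside it.
- clamp_arm (a joint): Angle of the clamp's holding arm, rad: 0.8 to 0.95 at the start (raised), about 0.01 level over the board. It is small already before the handle is over centre: the height of clamp_grip tells when it is locked. Effort at clamp_grip: 2 to 4 N, rising to 12 N just before centre; then the handle drops on its stop and stays by itself. Closed fingertips can push it from above.
- clamp_pad: Sprung rubber nose, 16 mm across, under the end of the clamp's arm; origin at its lower end. Locked, it bears on the board with about 38 N on the rig's centre line, 85 mm from the rig's origin along -y.
- back_board: Birdhouse back board, pine, 100 (x) x 150 (y) x 15 mm, 0.1 to 0.25 kg, lying flat and loose in the nest, with a steel screw eye (20 mm ring, level) in its +y edge. Origin: middle of its underside, 52 mm above the bench, 75 mm from the rig's origin along -y. Fences 10 mm high on both sides and behind; towards the gauge only the clamp holds it.
- gauge_tube: Tubular spring gauge with its rod: metal tube 22 to 26 mm thick on a carriage that first slides a few mm along the rig's y until its steel hook, standing in the screw eye, comes taut (3 to 7 mm slack); only then does the rod draw out. Origin on the pull line above the rig's origin.
- tube_mouth (a point): Centre of the tube's open end (collar 26 mm thick), where the rod comes out, on the line of pull, 168 mm from the rig's origin along +y at the start.
- proof_ring (a point): Middle of the broad black ring (6 mm wide) around the aluminium rod (10 mm thick), on the rod's axis. At the start it is hidden inside the tube, 60 mm behind the mouth; it comes out as the rod is drawn. The other lines on the rod are thin scale lines every 10 mm.
- draw_rod (a joint): How far the rod is drawn out of the tube, m: 0 at rest, 0.060 when the broad ring's middle is level with the mouth, hard stop at 0.085. The inner spring pulls back with 3 N at rest, 12 N at 0.060, and takes the rod back if it is let go.
- draw_grip (a point): Centre of the turned beech handle on the rod's end, on its axis, 59.5 mm above the bench, 226 mm from the rig's origin along y at rest. Its waist, round, 25 mm thick, 44 mm long, centred here, lies along the rig's y between two flares 33 and 35 mm thick. Grip it across from above, a finger on either x side; the base is 41 mm below its axis.
- hammer: Hammer, 0.28 m long, lying on the bench on the far side of the rig; leave it alone.
- nest_box: Half-built birdhouse, 120 x 120 x 112 mm, standing on the bench on the far side of the rig; leave it alone.
- roof_board: Spare pine roof board, 110 x 150 x 15 mm, lying on the bench; leave it alone.
There are look-alikes about, which are no part of the job. Leave any purple or yellow look-alike of the back_board alone.

How it is judged:
On the way:
1. the toggle clamp is over centre and its rubber nose presses the board, the rod still at rest (z of clamp_grip in the frame of test_rig below 0.11 m and contact force between clamp_pad and back_board above 15 N and value of joint draw_rod below 0.015 m), for 0.2 s.
At the end, for the whole second after the job is handed in: The fingers hold the gauge handle, rod drawn 60 mm (ring level with the mouth within 5 mm), the hook pulling the eye with over 7 N; the clamp stays locked by itself, its nose pressing the board with over 15 N; the board, untouched by the robot, within 8 mm of where it lay (value of joint draw_rod between 0.055 and 0.065 m and contact force between the fingers and gauge_tube above 4 N and contact force between gauge_tube and back_board above 7 N and z of clamp_grip in the frame of test_rig below 0.11 m and value of joint clamp_arm below 0.05 rad and contact force between clamp_pad and back_board above 15 N and contact force between each of the arm, the fingers and back_board below 0.5 N and distance of back_board from where it was at the start of the episode below 0.008 m); the arm keeps its last pose, push and grip.
It fails at once if the eye is over-pulled: the rod is drawn more than 12 mm past the broad ring (value of joint draw_rod above 0.072 m).
It fails at once if the eye is pulled while the clamp is open (value of joint draw_rod above 0.02 m and value of joint clamp_arm above 0.1 rad).
It fails at once if the board slips out of place (more than 15 mm) (distance of back_board from where it was at the start of the episode above 0.015 m).
It fails at once if a bystander is disturbed (distance of any of hammer, nest_box, roof_board from where it was at the start of the episode above 0.02 m).
It also fails if it takes over 53 s, if anything falls off the work surface, if the arm or the gripper's body presses on something with over 40 N, if the wrist force passes 120 N, or if a joint passes its speed limit or range.

## Working session

There is one attempt and no reset: what is moved stays moved. The work goes in short steps, Python scripts to look and compute and a tool call to move; the robot and the scene stay as the last step left them, time stands still between calls to the robot, and variables do not carry over. Pictures are saved under pics/ and viewed, at most 10 in all, crops included, and the job is handed in when it is done.

Besides the shell and the picture viewer there is one more tool, called as name([rows], argument=value, ...), one row to a line, values as JSON. step_arm: Moves the arm, as the interface text tells. Its arguments: {"type":"object","properties":{"plan":{"type":"array","items":{"type":"array","items":{"type":"array","items":{"type":"number"}}}},"grip_force":{"type":"number"}},"required":["plan"]}

```bash
mkdir -p pics; cat > h.py <<'E'
import numpy as np, cv2
from cell import env
def cam(n):
    c=env.read_camera(n); np.savez(n+'.npz',**c); return c
def load(n): return dict(np.load(n+'.npz'))
def K(c):
    f=240/np.tan(np.radians(float(c['vertical_fov']))/2)
    return np.array([[f,0,c['cx']],[0,f,c['cy']],[0,0,1.]])
def px(c,u,v,z=None):
    p=cv2.undistortPoints(np.array([[[u,v]]],float),K(c),np.array(c['D'],float))[0,0]
    if z is None: z=np.median(c['z_map'][int(v)-1:int(v)+2,int(u)-1:int(u)+2])
    return (c['extrinsics']@np.array([p[0]*z,p[1]*z,z,1]))[:3]
def plane(c,u,v,h):
    a=px(c,u,v,.5);b=px(c,u,v,1.); return a+(b-a)*(h-a[2])/(b[2]-a[2])
def proj(c,P):
    T=np.linalg.inv(c['extrinsics'])
    return cv2.projectPoints(np.array(P,float).reshape(-1,1,3),cv2.Rodrigues(T[:3,:3])[0],T[:3,3],K(c),np.array(c['D'],float))[0][:,0]
E
python3 - <<'E'
from h import *
for n in('top','side'):
    c=cam(n); cv2.imwrite(f'pics/{n}0.png',c['pixels']); print(n,c['vertical_fov'],c['D'],np.round(c['extrinsics'],3).tolist())
s=env.read_state(); print(s)
E
```

```text
top 45.5981091412491 [-0.02138836  0.          0.          0.          0.        ] [[-0.031, -0.979, 0.202, 0.336], [-1.0, 0.031, -0.002, -0.074], [-0.005, -0.202, -0.979, 1.533], [0.0, 0.0, 0.0, 1.0]]
side 54.24896970060315 [-0.12461264  0.          0.          0.          0.        ] [[-0.962, -0.206, 0.181, 0.4], [-0.274, 0.677, -0.684, 0.751], [0.019, -0.707, -0.707, 0.974], [0.0, 0.0, 0.0, 1.0]]
{'t': 0.1, 'q': array([ 1.12813131,  0.38417281,  0.01639517,  1.37105339, -0.00629463,
        1.38820989, -0.04648707]), 'dq': array([ 0.00091335, -0.00144618, -0.00216799, -0.00049288, -0.00067287,
       -0.00029618,  0.00086905]), 'joint_efforts': array([ 3.13298689e-03, -6.29134583e+01,  8.47510993e-01, -3.72752881e+01,
        1.68095226e-02,  1.03719241e-02, -5.60352618e-06]), 'position': array([ 0.23154061, -0.58003415,  0.2303654 ]), 'tcp_rot': array([-3.13979935e+00,  3.99864758e-05,  3.79823673e-01]), 'wrist_force': array([ 0.54239181, -0.25859347, -0.46205448]), 'wrist_torque': array([ 0.00744373,  0.0177151 , -0.06463787]), 'grasp_force': 0.0, 'finger_gap': 1.001337363875572}
```

View pics/top0.png

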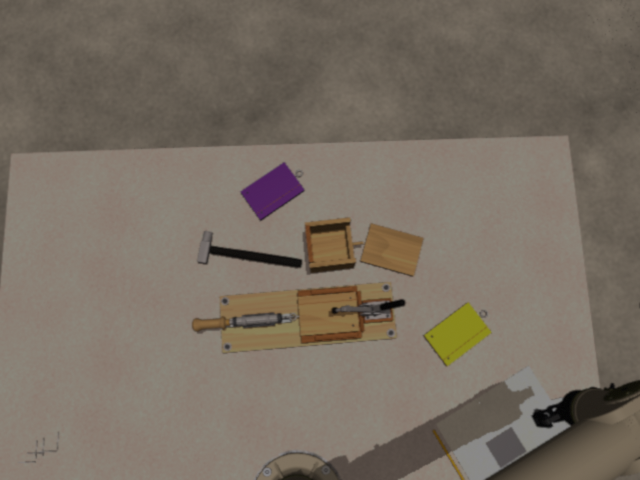

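View pics/side0.png

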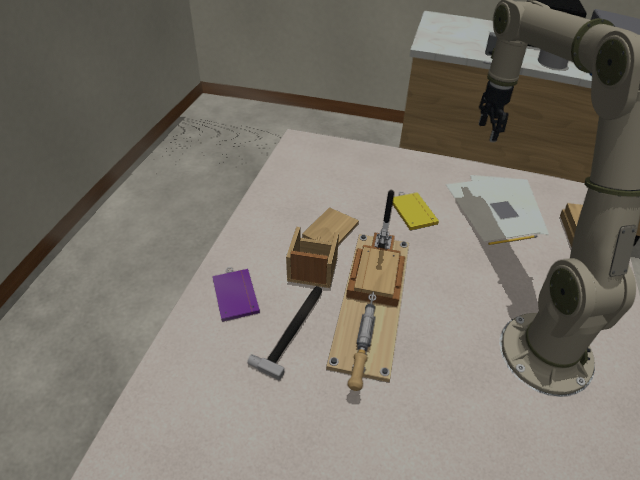

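Top view: the rig runs from the gauge handle at (208,324) through the tube (258,320) and the pine board in the nest (328,314) to the clamp handle (395,303). The purple (272,190) and yellow (457,333) boards are look-alikes lying on the bench. The hammer, nest box and roof board are on the far side. Next is an enlarged crop to fix the rig's pose and confirm the board.

```bash
python3 - <<'E'
from h import *
c=load('top'); s=load('side')
a=cv2.resize(c['pixels'][270:365,185:415],None,fx=3.4,fy=3.4,interpolation=cv2.INTER_CUBIC)
cv2.imwrite('pics/topcrop.png',a)
a=cv2.resize(s['pixels'][180:400,320:420],None,fx=2.7,fy=2.7,interpolation=cv2.INTER_CUBIC)
cv2.imwrite('pics/sidecrop.png',a)
E
```

```text
(no output)
```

View pics/topcrop.png

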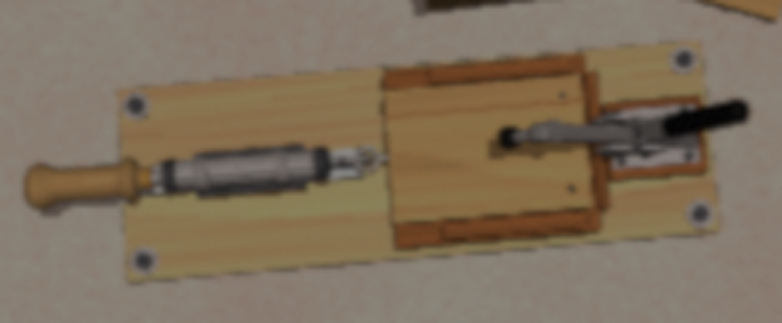

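View pics/sidecrop.png

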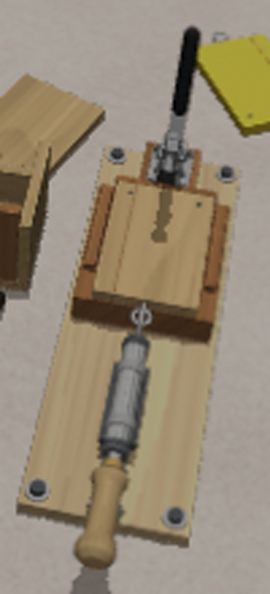

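The board in the nest is plain pine with its eye at crop (372,157), hooked to the gauge, so it is the one meant. Next I fit the rig's pose from the base corners in both crops.

```bash
python3 - <<'E'
from h import *
c=load('top'); s=load('side')
t=lambda x,y:((x+.5)/3.4-.5+185,(y+.5)/3.4-.5+270)
d=lambda x,y:((x+.5)/2.7-.5+320,(y+.5)/2.7-.5+180)
# corners order: (-x? far,+y),(far,-y),(near,-y),(near,+y)
A=np.array([plane(c,*t(*p),.018) for p in[(119,91),(702,42),(718,232),(127,282)]])
B=np.array([plane(s,*d(*p),.018) for p in[(18,507),(105,148),(240,165),(188,543)]])
for n,M in(('top',A),('side',B)):
    yv=(M[0]+M[3]-M[1]-M[2])[:2]; print(n,M[:,:2].round(4).tolist(),'len',np.linalg.norm(yv)/2,'ctr',M.mean(0)[:2].round(4),'ydir',np.degrees(np.arctan2(yv[1],yv[0])))
print('top handle',plane(c,*t(27,187),.0595),plane(c,*t(138,179),.0595))
print('side handle end',plane(s,*d(95,552),.0595),plane(s,*d(110,478),.0595))
print('top board +y edge',plane(c,*t(387,88),.067),plane(c,*t(395,222),.067))
print('side board +y',plane(s,*d(92,296),.067),plane(s,*d(205,307),.067))
print('top mouth',plane(c,*t(158,177),.0595),'clamp tip top',px(c,*t(735,110)),px(c,*t(690,121)),'side',px(s,*d(190,40)),px(s,*d(184,85)))
E
```

```text
top [[0.5203, 0.1919], [0.5445, -0.2666], [0.3965, -0.2707], [0.3727, 0.1853]] len 0.45791402252403574 ctr [ 0.4585 -0.04  ] ydir 93.00619247439336
side [[0.5191, 0.1995], [0.5446, -0.26], [0.3967, -0.2772], [0.3721, 0.1931]] len 0.4655626754789034 ctr [ 0.4581 -0.0362] ydir 93.08894520227331
top handle [0.44463382 0.25403376 0.0595    ] [0.44809793 0.17005858 0.0595    ]
side handle end [0.44387247 0.24585123 0.0595    ] [0.44728419 0.17511779 0.0595    ]
top board +y edge [ 0.51029363 -0.01994501  0.067     ] [ 0.4096027 -0.0235074  0.067    ]
side board +y [ 0.50542884 -0.00779533  0.067     ] [ 0.40120765 -0.02493332  0.067     ]
top mouth [0.44913927 0.15492956 0.0595    ] clamp tip top [ 0.47185365 -0.2637549   0.19832347] [ 0.46939733 -0.23741375  0.15597783] side [ 0.4705937  -0.25537204  0.19102308] [ 0.4679202  -0.23281926  0.15117233]
```

step_arm([
  [[0,0,0,-0.05,-0.2264],[0,0,0,-0.05,-0.2264],[0,0,0,-0.05,-0.2264],[0,0,0,-0.05,-0.2264],[0,0,0,-0.05,-0.2264],[0,0,0,-0.05,-0.2264],[0,0,0,-0.05,-0.2264],[0,0,0,0,0]],
], grip_force=40)

```text
t: 1.1
position: [0.2318, -0.5806, 0.3016]
tcp_rot: [3.141, 0.0, 1.623]
wrist_force: [1.1, 0.4, 0.5]
finger_gap: -0.002
grasp_force: 0.0
```

```bash
cat >> h.py <<'E'
O=np.array([.4573,-.019,0]);Y=np.array([-.0532,.9986,0]);X=np.array([.9986,.0532,0])
def rig(p): d=np.asarray(p)-O; return np.round([d@X*1e3,d@Y*1e3,d[2]*1e3],1)
def world(r): r=np.asarray(r)/1e3; return O+X*r[0]+Y*r[1]+np.array([0,0,r[2]])
def st():
    s=env.read_state(); print('t',round(s['t'],2),'rig',rig(s['position']),'yaw',s['tcp_rot'].round(3),'F',s['wrist_force'].round(1),'gap',round(s['finger_gap'],3),'gf',s['grasp_force'])
E
python3 - <<'E'
from h import *
st()
# rig-frame depth points of clamp from both cameras (initial)
for n in('top','side'):
    c=load(n); z=c['z_map']; v,u=np.mgrid[0:480,0:640]; m=z>0
    p=cv2.undistortPoints(np.stack([u[m],v[m]],-1).reshape(-1,1,2).astype(float),K(c),np.array(c['D'],float))[:,0]
    P=np.c_[p*z[m][:,None],z[m]]@c['extrinsics'][:3,:3].T+c['extrinsics'][:3,3]
    d=P-O; R=np.c_[d@X,d@Y,d[:,2]]*1e3
    k=(abs(R[:,0])<25)&(R[:,1]>-300)&(R[:,1]<-70)&(R[:,2]>72); R=R[k]
    for a in range(-290,-70,15):
        q=R[(R[:,1]>=a)&(R[:,1]<a+15)]
        if len(q): print(n,a,len(q),'x',np.median(q[:,0]).round(1),'z',q[:,2].min().round(),q[:,2].max().round())
E
```

```text
t 1.1 rig [-255.1 -548.9  301.6] yaw [3.141 0.    1.623] F [1.1 0.4 0.5] gap -0.002 gf 0.0
top -260 24 x 1.0 z 190.0 202.0
top -245 58 x -0.5 z 163.0 205.0
top -230 59 x -0.2 z 144.0 187.0
top -215 66 x -2.1 z 76.0 156.0
top -200 71 x -0.4 z 72.0 125.0
top -185 59 x 0.9 z 72.0 113.0
top -170 65 x 0.5 z 72.0 119.0
top -155 37 x 0.1 z 73.0 138.0
top -140 32 x -0.5 z 72.0 163.0
top -125 48 x -0.0 z 72.0 176.0
top -110 40 x -0.4 z 72.0 167.0
top -95 44 x 0.4 z 72.0 154.0
top -80 7 x 1.5 z 72.0 78.0
side -260 11 x -2.4 z 190.0 201.0
side -245 63 x -1.1 z 168.0 199.0
side -230 74 x -0.5 z 138.0 183.0
side -215 74 x -0.9 z 82.0 157.0
side -200 42 x -1.8 z 88.0 130.0
side -185 10 x -5.3 z 72.0 107.0
side -170 28 x -7.0 z 72.0 111.0
side -155 16 x 1.7 z 80.0 107.0
side -140 2 x -0.5 z 125.0 133.0
side -125 26 x -0.5 z 161.0 173.0
side -110 40 x -0.2 z 144.0 170.0
side -95 35 x 0.7 z 73.0 152.0
side -80 1 x -5.6 z 142.0 142.0
```

step_arm([
  [[0,0.2212,0.1592,0,0],[0,0.2212,0.1592,0,0],[0,0.2212,0.1592,0,0],[0,0.2212,0.1592,0,0],[0,0.2212,0.1592,0,0],[0,0.2212,0.1592,0,0],[0,0.2212,0.1592,0,0],[0,0.2212,0.1592,0,0],[0,0,0,0,0],[0,0,0,0,0]],
])

```text
t: 2.35
position: [0.4666, -0.2138, 0.3007]
tcp_rot: [-3.141, -0.0, 1.622]
wrist_force: [0.0, -0.8, -0.3]
finger_gap: -0.003
grasp_force: 0.0
```

```bash
python3 -c "from h import *;st()"
```

```text
t 2.35 rig [  -1.1 -195.   300.7] yaw [-3.141 -0.     1.622] F [ 0.  -0.8 -0.3] gap -0.003 gf 0.0
```

step_arm([
  [[0,0,0,0.138,0],[0,0,0,0.138,0],[0,0,0,0.138,0],[0,0,0,0.138,0],[0,0,0,0.138,0],[0,-0.05,0,0,0],[0,-0.025,0,0,0],[0,0,0,0,0]],
])

```text
t: 3.35
position: [0.4683, -0.2298, 0.1646]
tcp_rot: [3.14, 0.001, 1.622]
wrist_force: [0.2, 0.6, -0.0]
finger_gap: 0.002
grasp_force: 0.0
```

```bash
python3 -c "from h import *;st()"
```

```text
t 3.35 rig [-2.000e-01 -2.111e+02  1.646e+02] yaw [3.140e+00 1.000e-03 1.622e+00] F [ 0.2  0.6 -0. ] gap 0.002 gf 0.0
```

step_arm([
  [[0,-0.045,0,0.008,0],[0,-0.045,0,0.008,0],[0,-0.035,0,0.01,0],[0,-0.035,0,0.01,0],[0,-0.035,0,0.022,0],[0,-0.035,0,0.022,0],[0,0,0,0,0]],
])

```text
t: 4.22
position: [0.4697, -0.275, 0.1465]
tcp_rot: [-3.14, -0.001, 1.623]
wrist_force: [0.1, 0.3, 0.2]
finger_gap: 0.0
grasp_force: 0.0
```

```bash
python3 -c "from h import *;st()"
```

```text
t 4.22 rig [  -1.3 -256.3  146.5] yaw [-3.140e+00 -1.000e-03  1.623e+00] F [0.1 0.3 0.2] gap 0.0 gf 0.0
```

```bash
python3 - <<'E'
from h import *
s=cam('side'); u,v=proj(s,[world([0,-250,150])])[0].astype(int); print(u,v)
cv2.imwrite('pics/clamp1.png',cv2.resize(s['pixels'][v-75:v+75,u-75:u+75],None,fx=4,fy=4,interpolation=cv2.INTER_CUBIC))
E
```

```text
389 203
```

View pics/clamp1.png

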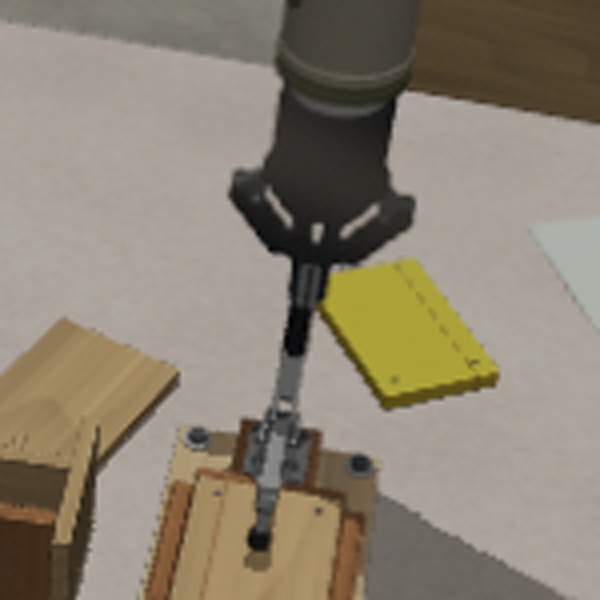

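The fingertips (305,290) are on the black grip. The handle has moved and the nose (258,540) is coming down over the board. Continuing.

step_arm([
  [[0,-0.03,0,0.035,0],[0,-0.03,0,0.035,0],[0,-0.015,0,0.035,0],[0,-0.015,0,0.035,0],[0,0,0,0,0]],
])

```text
t: 4.9
position: [0.4712, -0.2924, 0.1186]
tcp_rot: [-3.141, -0.0, 1.624]
wrist_force: [0.7, 0.9, 1.1]
finger_gap: 0.001
grasp_force: 0.8
```

```bash
python3 -c "from h import *;st()"
```

```text
t 4.9 rig [  -0.7 -273.8  118.6] yaw [-3.141 -0.     1.624] F [0.7 0.9 1.1] gap 0.001 gf 0.8403651865955908
```

step_arm([
  [[0,-0.01,0,0.035,0],[0,0,0,0.035,0],[0,0,0,0.025,0],[0,0,0,0,0],[0,0,0,0,0]],
])

```text
t: 5.52
position: [0.4713, -0.295, 0.1009]
tcp_rot: [3.141, 0.001, 1.624]
wrist_force: [-2.8, 0.1, 7.2]
finger_gap: -0.0
grasp_force: 3.9
```

```bash
python3 -c "from h import *;st()"
```

```text
t 5.53 rig [  -0.7 -276.3  100.9] yaw [3.141e+00 1.000e-03 1.624e+00] F [-2.8  0.1  7.2] gap -0.0 gf 3.8657053280621767
```

step_arm([
  [[0,0,0,-0.1,0],[0,0,0,-0.225,0],[0,0,0,-0.225,0],[0,0,0,-0.225,0],[0,0,0,-0.225,0],[0,0.3,0,0,0],[0,0.3,0,0,0],[0,0.3,0,0,0],[0,0,0,0,0],[0,0,0,0,0]],
])

```text
t: 6.78
position: [0.4617, -0.115, 0.3002]
tcp_rot: [-3.142, 0.001, 1.624]
wrist_force: [0.3, 0.0, -0.2]
finger_gap: 0.002
grasp_force: 0.0
```

```bash
python3 - <<'E'
from h import *
st(); s=cam('side'); c=cam('top')
for n,c in(('top',c),('side',s)):
    z=c['z_map']; v,u=np.mgrid[0:480,0:640]; m=z>0
    p=cv2.undistortPoints(np.stack([u[m],v[m]],-1).reshape(-1,1,2).astype(float),K(c),np.array(c['D'],float))[:,0]
    P=np.c_[p*z[m][:,None],z[m]]@c['extrinsics'][:3,:3].T+c['extrinsics'][:3,3]
    d=P-O; R=np.c_[d@X,d@Y,d[:,2]]*1e3
    k=(abs(R[:,0])<20)&(R[:,1]>-340)&(R[:,1]<-205)&(R[:,2]>80); Q=R[k]
    for a in range(-340,-205,15):
        q=Q[(Q[:,1]>=a)&(Q[:,1]<a+15)]
        if len(q): print(n,a,len(q),'x',np.median(q[:,0]).round(1),'z',np.percentile(q[:,2],90).round())
    k=(abs(R[:,0])<30)&(R[:,1]>170)&(R[:,1]<290)&(R[:,2]>40)&(R[:,2]<90); Q=R[k]
    for a in range(170,290,10):
        q=Q[(Q[:,1]>=a)&(Q[:,1]<a+10)]
        if len(q): print(n,'H',a,len(q),'x',np.median(q[:,0]).round(1),q[:,0].min().round(1),q[:,0].max().round(1),'z',np.percentile(q[:,2],95).round())
cv2.imwrite('pics/s2.png',cv2.resize(s['pixels'][130:410,240:440],None,fx=2.1,fy=2.1,interpolation=cv2.INTER_CUBIC))
E
```

```text
t 6.78 rig [ -0.8 -96.1 300.2] yaw [-3.142e+00  1.000e-03  1.624e+00] F [ 0.3  0.  -0.2] gap 0.002 gf 0.0
top -325 27 x 0.9 z 100.0
top -310 41 x -0.5 z 102.0
top -295 40 x 1.0 z 102.0
top -280 42 x -0.8 z 104.0
top -265 43 x 0.5 z 107.0
top -250 41 x 0.1 z 108.0
top -235 41 x 0.4 z 110.0
top -220 43 x 1.7 z 110.0
top H 170 23 x -0.4 -10.2 7.6 z 71.0
top H 180 36 x -0.7 -14.0 11.8 z 75.0
top H 190 45 x 0.7 -13.7 16.7 z 78.0
top H 200 42 x 0.8 -10.5 13.4 z 76.0
top H 210 36 x 0.1 -11.2 11.3 z 76.0
top H 220 40 x -0.4 -11.0 11.8 z 76.0
top H 230 38 x -0.5 -10.6 13.1 z 77.0
top H 240 40 x 0.3 -11.4 11.3 z 79.0
top H 250 53 x 0.8 -15.8 17.2 z 81.0
top H 260 48 x -0.3 -15.5 18.2 z 79.0
top H 270 8 x -1.3 -9.9 7.5 z 75.0
side -325 9 x 0.7 z 99.0
side -310 18 x -1.8 z 100.0
side -295 17 x -2.0 z 101.0
side -280 19 x -0.7 z 103.0
side -265 19 x -1.8 z 104.0
side -250 17 x -0.6 z 107.0
side -235 22 x -0.1 z 107.0
side -220 15 x -0.8 z 108.0
side H 170 44 x 0.2 -11.4 12.3 z 73.0
side H 180 21 x -0.9 -8.2 8.1 z 71.0
side H 190 37 x -0.1 -15.5 14.7 z 78.0
side H 200 63 x -0.5 -14.7 14.2 z 76.0
side H 210 44 x -0.6 -11.0 11.9 z 74.0
side H 220 45 x 0.1 -12.2 12.4 z 75.0
side H 230 50 x -0.5 -12.5 12.5 z 75.0
side H 240 46 x 0.8 -12.0 12.4 z 75.0
side H 250 30 x 0.2 -12.4 13.4 z 76.0
side H 260 62 x -0.1 -15.1 17.7 z 79.0
side H 270 94 x 0.4 -13.8 15.7 z 77.0
```

View pics/s2.png

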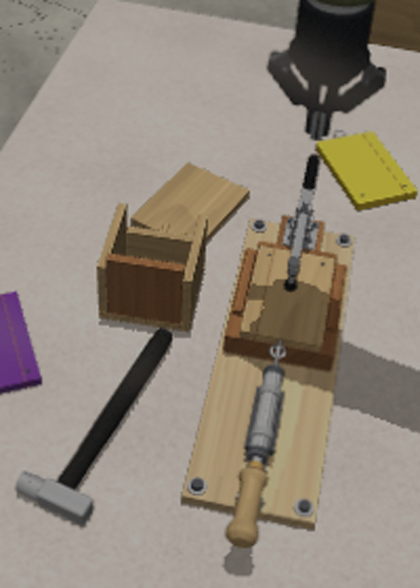

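The clamp is locked: the handle lies level at about z 102–104 mm, the nose (290,285) is on the board, and bystanders are unmoved. The gauge handle waist is at x ≈ 0, y 204–248 mm. I go above it with the fingers open.

step_arm([
  [[65,0.2684,0.001,0,0],[65,0.2684,0.001,0,0],[65,0.2684,0.001,0,0],[65,0.2684,0,0,0],[65,0.2684,0,0,0],[65,0.2684,0,0,0],[65,0,0,0.25,0],[65,0,0,0.25,0],[65,0,0,0.25,0],[65,0,0,0,0]],
])

```text
t: 8.12
position: [0.4434, 0.2048, 0.1471]
tcp_rot: [-3.134, 0.001, 1.623]
wrist_force: [-1.1, 0.1, 1.0]
finger_gap: 0.763
grasp_force: 0.0
```

```bash
python3 -c "from h import *;st()"
```

```text
t 8.12 rig [ -1.9 224.2 147.1] yaw [-3.134e+00  1.000e-03  1.623e+00] F [-1.1  0.1  1. ] gap 0.763 gf 0.0
```

step_arm([
  [[65,0.009,0.008,0.135,0],[65,0,0,0.135,0],[65,0,0,0.135,0],[65,0,0,0.135,0],[65,0,0,0,0],[65,0,0,0,0]],
])

```text
t: 8.88
position: [0.4482, 0.2095, 0.0444]
tcp_rot: [3.139, -0.001, 1.624]
wrist_force: [-0.4, 0.5, -0.2]
finger_gap: 0.757
grasp_force: 0.0
```

```bash
python3 -c "from h import *;st()"
```

```text
t 8.88 rig [  3.  228.7  44.4] yaw [ 3.139e+00 -1.000e-03  1.624e+00] F [-0.4  0.5 -0.2] gap 0.757 gf 0.0
```

step_arm([
  [[65,-0.012,-0.014,0.026,0],[65,0,0,0,0],[20,0,0,0,0],[20,0,0,0,0],[20,0,0,0,0],[20,0,0,0,0],[20,0,0,0,0],[20,0,0,0,0]],
], grip_force=60)

```text
t: 9.88
position: [0.4469, 0.2068, 0.0381]
tcp_rot: [3.136, -0.002, 1.623]
wrist_force: [9.5, 0.4, -2.7]
finger_gap: 0.271
grasp_force: 59.3
```

```bash
python3 -c "from h import *;st()"
```

```text
t 9.88 rig [  1.6 226.   38.1] yaw [ 3.136e+00 -2.000e-03  1.623e+00] F [ 9.5  0.4 -2.7] gap 0.271 gf 59.28489446640015
```

step_arm([
  [[20,0.04,0.005,0,0],[20,0.05,0,0,0],[20,0.05,0,0,0],[20,0.05,0,0,0],[20,0.04,0,0,0],[20,0.02,0,0,0],[20,0,0,0,0],[20,0,0,0,0]],
])

```text
t: 10.88
position: [0.4446, 0.254, 0.0378]
tcp_rot: [3.139, 0.003, 1.622]
wrist_force: [4.3, -8.5, 7.4]
finger_gap: 0.276
grasp_force: 60.3
```

```bash
python3 - <<'E'
from h import *
st(); s=cam('side'); u,v=proj(s,[world([0,210,60])])[0].astype(int); print(u,v)
cv2.imwrite('pics/pull1.png',cv2.resize(s['pixels'][v-60:v+40,u-60:u+60],None,fx=6,fy=6,interpolation=cv2.INTER_CUBIC))
c=cam('top'); u,v=proj(c,[world([0,190,60])])[0].astype(int); print(u,v)
E
```

```text
t 10.88 rig [  1.8 273.3  37.8] yaw [3.139e+00 3.000e-03 1.622e+00] F [ 4.3 -8.5  7.4] gap 0.276 gf 60.288766622543335
359 362
224 322
```

View pics/pull1.png

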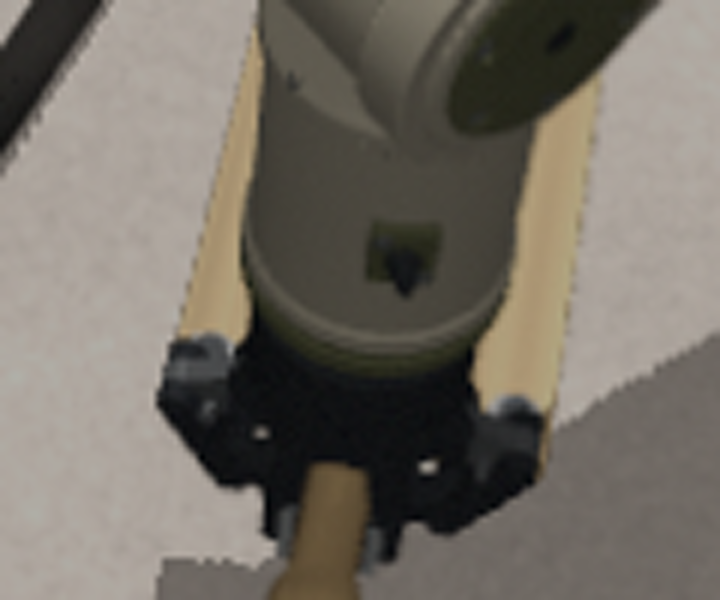

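The side view is blocked by the wrist; the handle end shows at (320,560), still held. I move to about 5 mm short of the mark and look from the top.

step_arm([
  [[20,0.03,0,0,0],[20,0.03,0,0,0],[20,0,0,0,0],[20,0,0,0,0]],
])

```text
t: 11.48
position: [0.444, 0.2654, 0.0378]
tcp_rot: [3.139, 0.004, 1.621]
wrist_force: [3.7, -9.3, 8.7]
finger_gap: 0.273
grasp_force: 60.4
```

```bash
python3 - <<'E'
from h import *
st()
im=[cam('top') for _ in range(4)]; c=im[0]
a=np.mean([i['pixels'].astype(float) for i in im],0).astype(np.uint8)
q=proj(c,[world([0,y,59.5+12]) for y in(46,168,172,232)]);print(q.round(1).tolist())
u,v=q[2].astype(int); u0,v0=u-45,v-30
cv2.imwrite('pics/pull2.png',cv2.resize(a[v0:v0+60,u0:u0+100],None,fx=8,fy=8,interpolation=cv2.INTER_CUBIC)); print(u0,v0)
E
```

```text
t 11.47 rig [  1.8 284.8  37.8] yaw [3.139 0.004 1.621] F [ 3.7 -9.3  8.7] gap 0.273 gf 60.37013590335846
[[280.5, 317.6], [232.8, 321.6], [231.2, 321.7], [207.7, 323.7]]
186 291
```

View pics/pull2.png

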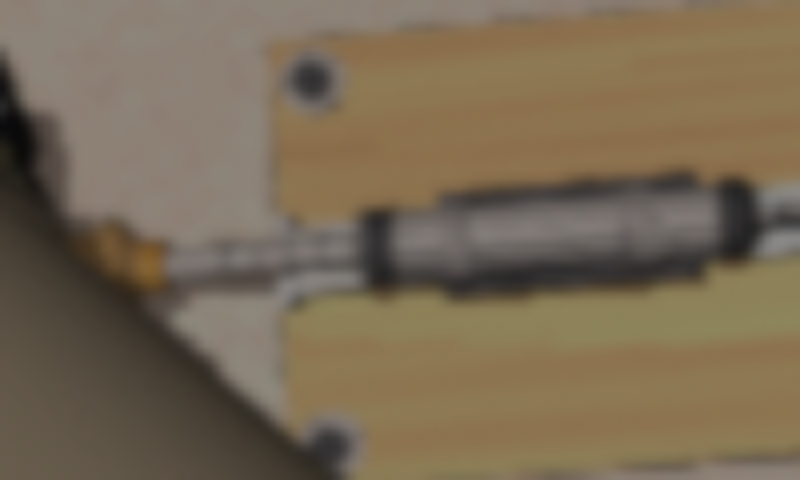

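Top view: mouth at crop x≈364, brass ferrule's end at x≈165, thin lines on the exposed rod between, and the broad ring not yet out. The exposed length puts the draw at about 54–57 mm. To settle it I measure the tube's shift (slack) against the first picture.

```bash
python3 - <<'E'
from h import *
a=cv2.imread('pics/top0.png'); b=np.mean([cam('top')['pixels'].astype(float) for _ in range(6)],0).astype(np.uint8)
up=lambda i:cv2.resize(i,None,fx=10,fy=10,interpolation=cv2.INTER_CUBIC)
A,B=up(a[300:345,190:300]),up(b[300:345,190:300])
def sh(u0,u1,v0,v1,n):
    t=B[(v0-300)*10:(v1-300)*10,(u0-190)*10:(u1-190)*10]
    r=cv2.matchTemplate(A,t,cv2.TM_CCOEFF_NORMED); _,m,_,l=cv2.minMaxLoc(r)
    print(n,'moved px',(u0-190)-l[0]/10,(v0-300)-l[1]/10,'mm',((u0-190)-l[0]/10)/-.39,round(m,3))
sh(229,284,312,329,'tube'); sh(229,245,314,328,'collar'); sh(255,284,312,328,'rear'); sh(220,230,335,345,'bolt')
g=cv2.cvtColor(b,cv2.COLOR_BGR2GRAY).astype(float); h=cv2.cvtColor(a,cv2.COLOR_BGR2GRAY).astype(float)
for n,i,us in(('now',b,range(200,240)),('t0',a,range(218,242))):
    for u in us:
        v=321.9+(232-u)*.08; print(n,u,cv2.getRectSubPix(i,(1,3),(float(u),v)).mean((0,1)).round().astype(int))
E
```

```text
tube moved px -1.3999999999999986 0.09999999999999964 mm 3.589743589743586 0.992
collar moved px -1.5 0.1999999999999993 mm 3.846153846153846 0.988
rear moved px -1.2999999999999972 0.09999999999999964 mm 3.333333333333326 0.993
bolt moved px -52.400000000000006 31.3 mm 134.35897435897436 0.687
now 200 [40 65 85]
now 201 [41 67 89]
now 202 [ 46  76 101]
now 203 [ 50  87 117]
now 204 [ 47  93 126]
now 205 [ 50  92 123]
now 206 [ 73  94 115]
now 207 [ 97 103 114]
now 208 [104 108 115]
now 209 [105 109 116]
now 210 [105 109 116]
now 211 [104 109 116]
now 212 [103 107 114]
now 213 [ 98 102 108]
now 214 [ 96 100 106]
now 215 [102 106 112]
now 216 [104 108 114]
now 217 [100 104 110]
now 218 [ 98 102 108]
now 219 [102 106 113]
now 220 [103 107 113]
now 221 [ 99 103 109]
now 222 [ 99 101 107]
now 223 [104 107 113]
now 224 [105 109 114]
now 225 [101 104 109]
now 226 [ 99 102 107]
now 227 [105 108 113]
now 228 [106 109 115]
now 229 [ 99 102 107]
now 230 [84 86 91]
now 231 [67 67 70]
now 232 [53 52 54]
now 233 [51 50 52]
now 234 [64 65 68]
now 235 [87 89 94]
now 236 [103 106 111]
now 237 [107 110 116]
now 238 [108 111 117]
now 239 [108 111 117]
t0 218 [ 60  97 127]
t0 219 [ 58  92 121]
t0 220 [ 56  89 118]
t0 221 [ 56  91 120]
t0 222 [ 57  92 120]
t0 223 [ 52  84 111]
t0 224 [ 46  75 100]
t0 225 [ 47  80 105]
t0 226 [ 49  88 117]
t0 227 [ 46  91 123]
t0 228 [ 49  89 118]
t0 229 [ 73  92 111]
t0 230 [ 94 100 109]
t0 231 [ 93  95 101]
t0 232 [77 78 83]
t0 233 [59 58 61]
t0 234 [48 47 49]
t0 235 [53 53 55]
t0 236 [77 79 83]
t0 237 [ 98 101 107]
t0 238 [104 107 113]
t0 239 [106 109 115]
t0 240 [105 108 115]
t0 241 [102 105 111]
```

The tube slid about 4 mm and the handle 58.8 mm, so the draw is about 55 mm. The scale lines (10 mm line about 44 mm out of the mouth) agree. I draw 5.4 mm more.

step_arm([
  [[20,0.014,0,0,0],[20,0.013,0,0,0],[20,0,0,0,0],[20,0,0,0,0],[20,0,0,0,0]],
])

```text
t: 12.6
position: [0.4437, 0.2705, 0.0377]
tcp_rot: [3.139, 0.004, 1.621]
wrist_force: [4.0, -11.8, 8.5]
finger_gap: 0.271
grasp_force: 60.5
```

```bash
python3 - <<'E'
from h import *
st(); im=[cam('top') for _ in range(4)]
a=np.mean([i['pixels'].astype(float) for i in im],0).astype(np.uint8)
cv2.imwrite('pics/pull3.png',cv2.resize(a[302:342,190:250],None,fx=12,fy=12,interpolation=cv2.INTER_CUBIC))
for u in range(200,238):
    v=321.9+(232-u)*.08; print(u,cv2.getRectSubPix(a,(1,3),(float(u),v)).mean((0,1)).round().astype(int))
E
```

```text
t 12.6 rig [  1.8 289.8  37.7] yaw [3.139 0.004 1.621] F [  4.  -11.8   8.5] gap 0.271 gf 60.51924526691437
200 [ 47  78 103]
201 [ 50  89 119]
202 [ 48  94 127]
203 [ 50  92 123]
204 [ 72  94 115]
205 [ 98 105 115]
206 [105 109 116]
207 [105 109 116]
208 [105 109 116]
209 [105 109 116]
210 [103 107 115]
211 [ 98 101 108]
212 [ 95  98 105]
213 [101 105 112]
214 [103 107 114]
215 [ 99 103 109]
216 [ 98 101 107]
217 [104 108 114]
218 [105 108 115]
219 [ 99 103 110]
220 [ 98 101 108]
221 [103 107 113]
222 [104 108 113]
223 [100 104 110]
224 [101 104 109]
225 [106 109 115]
226 [106 110 115]
227 [104 107 112]
228 [103 106 112]
229 [103 106 112]
230 [ 92  94 100]
231 [70 70 74]
232 [53 53 54]
233 [50 50 52]
234 [64 65 68]
235 [87 90 94]
236 [103 105 111]
237 [107 110 116]
```

View pics/pull3.png

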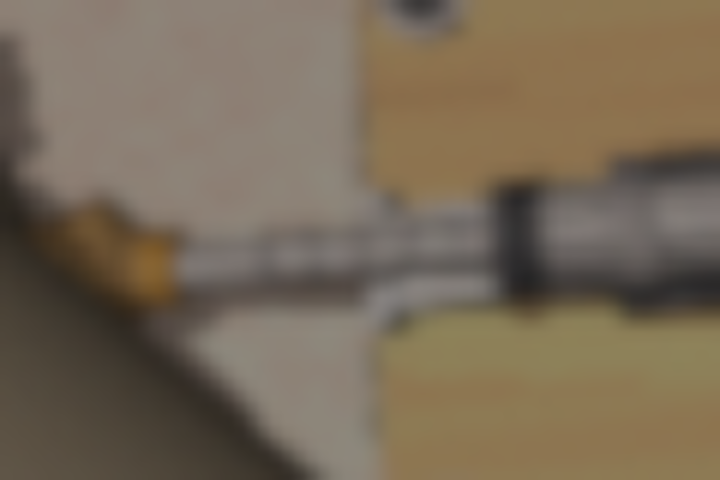

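The picture shows the ferrule's end at (175,262), the mouth at x≈497, and thin lines out to the 50 mm one. The ring is just at the mouth. The lines and the handle travel both give a draw of about 60 mm, and the pull reads 11.8 N against the expected 12 N. Handing in.

```bash
python3 -c "
from h import *
print(env.finish_job()); st()"
```

```text
the job is handed in; nothing more can be done
None
the job is handed in; nothing more can be done
```

The job is handed in with the clamp locked, the gauge handle still held and the rod drawn to about 60 mm, ring level with the mouth (measured pull 11.8 N); no verdict was returned.

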